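# Load a test panel in its carrier and fit the carrier in the panel reader

### The job

On the worktop, slide the coated test panel under the lips of the metal carrier until it is fully home against the carrier's nose. Then set the loaded carrier, nose first, on the bed of the panel reader and slide it in all the way, so that the spring catch snaps into its notch and the panel is still fully home in the carrier. Leave the jars and the timer where they stand.

Things in the scene. Friction and masses are not known exactly. Their poses are not given: they have to be found in the camera images.
- panel: Flat coated test panel: a pale board 150 x 60 x 10 mm with a grey paint film on its upper face; loose, 0.2 kg, flat on the worktop. Origin: centre of its underside; x along its 150 mm length, z up. Either end may go first into the carrier.
- carrier: Metal panel carrier, 200 mm long, 82 mm wide (86 at the flared entry), loose, 0.5 kg, starts flat on the worktop. Origin: centre of its underside; x points to its closed nose (nose face at x=+100 mm), z up. Its floor is 4 mm thick: a bare loading tongue, 56 mm wide, from x=-100 to -28 mm, then a channel under lips. The left (+y) rail has a catch notch from x=-5 to +17 mm.
- carrier_entry (a point): Middle of the channel's entrance, on the carrier's floor (x=-30, z=4 mm of the carrier). Channel: 62 mm wide, from here to x=+90 mm, between side rails 10 mm wide and 20 mm high; lips reach 6 mm inward over the panel, undersides 13 mm above the floor. Flared guides widen the entrance to 78 mm at x=-47 mm.
- panel_home (a point): Point of the carrier (x=+15, y=0, z=4 mm) where the panel's origin lies when the panel is fully home, its leading edge against the nose bar at x=+90 mm. The panel's rear edge is then at x=-60 mm; its last 30 mm lie bare on the tongue, so that it can be pushed there. Pushing it slides the panel at 1 to 2 N until it meets the nose bar.
- carrier_handle (a point): Centre of the carrier's handle, a dark cross bar over the channel: x=+8, z=41 mm of the carrier; 12 mm thick along x, 70 mm long along y, 10 mm high (z=36 to 46 mm), with free space below it down to the lips at z=20 mm. The loaded carrier balances within 10 mm of it, so it lifts level.
- reader: Bench instrument fixed to the worktop: white hood 144 mm wide, 132 deep, 99 high, display and round dark head on top (to 130 mm), flat metal bed in front. Origin: under the middle of its mouth at worktop height; x points into the mouth, z up. Bed: top at z=12 mm, from x=-185 mm to the mouth, 132 mm wide. Mouth at x=0: 86 mm wide, 23 mm high over the bed.
- reader_guides (a point): Middle of the track on the bed where the guides begin to be straight (x=-45, z=12 mm of the reader). From here to the mouth two guides 13 mm high stand 85 mm apart; towards the front they flare out to 119 mm apart at x=-110 mm. Setting the carrier's nose down at x=-75 to -55 mm leaves 4 mm or more on each side.
- carrier_home (a point): Point of the reader (x=-25, y=0, z=12 mm) where the carrier's origin lies when it is fully home: its nose then meets an end stop inside at x=+75 mm, its handle stays 11 mm outside the hood, and a panel fully home in it has its rear edge at x=-85 mm, 16 to 26 mm above the worktop.
- catch (a joint): Spring catch of the reader: a dark lever outside the left (+y) guide whose wedge nose reaches 6 mm into the track at x=-30 to -10 mm. In rad: 0 = nose fully in the track, as at rest; 0.05 to 0.12 = pushed aside as the carrier slides past (pushing takes 3 to 12 N). It snaps back to 0 in the carrier's notch in the last 2 mm of travel and holds the carrier.
- timer: White bench timer, 70 x 64 x 20 mm, a bystander. Origin: centre of its underside.
- jar_ochre: Sample jar with a white lid and ochre content, 52 mm across and 62 mm high, a bystander. Origin: centre of its underside.
- jar_black: Sample jar with black lid and content, 52 mm across and 62 mm high, a bystander. Origin: centre of its underside.
- jar_red: Sample jar with a white lid and red content, 52 mm across and 62 mm high, a bystander. Origin: centre of its underside.

How it is judged:
By the outcome, as a careful person would: the job done as asked, in the order asked, and still so for the second after the job is handed in, with the robot touching nothing.
It also fails if it takes over 72 s, if anything falls off the work surface, if the arm or the gripper's body presses on something with over 40 N, if the wrist force passes 120 N, or if a joint passes its speed limit or range.

### The arm

A 6-joint arm with a two-finger parallel gripper is mounted at the origin on a cart in front of the work surface, level with it; the furniture and walls round the work are solid. World frame = base frame: x ahead of the robot, y to its left, z up, the work surface at z = 0. Lengths are in m, angles in degrees, forces in N, time in s.
With the tool pointing down it reaches from about 0.275 to 0.75 m from the base axis. Payload 10.2 kg.
Tool frame: the origin (TCP) lies at the very end of the fingers, on their centre line; the grasp point (between the pads) lies 19 mm behind it; z points along the fingers, y is the line along which they close (so a half turn about z gives the same grasp; the last joint's range is limited). The gripper opens to 85 mm and grips with 20 to 120 N. Pads are 22 mm wide; open, the fingers measure 114 mm over their backs; the gripper's body (76 mm by 85 mm) begins 54 mm behind the grasp point. The pads swing forward as they close: fully open they stand 13 mm farther back than shut.
Start: joints at [53.606, 17.928, 85.812, -0, 76.261, -12.8], TCP at [0.21, 0.481, 0.231] pointing down, gripper open.
Joint ranges: [-168.41, 168.41], [-55.51, 124.54], [10.69, 146.95], [-70.63, 250.63], [1, 178], [-165.06, 165.06]. Speed limits (degrees/s): [136.94, 136.94, 172.46, 180, 180, 180].

### API

Orientations are given as [roll, pitch, yaw] about the fixed x, y, z axes, in that order (R = Rz(yaw) Ry(pitch) Rx(roll)).
In Python, from bench import arm, move_gripper, optics, job_done, sensors gives the robot as it stands. The module is installed in compiled form; this text tells all that it offers. Calls block until the motion is done:
- arm.move_pose(position, orientation): joint-space move of the TCP to a pose.
- arm.move_linear(position, orientation=None, v=0.15, contact_N=None): straight line of the TCP; orientation=None keeps the orientation; v is the mean speed in m/s. With contact_N (N) it stops when the force on the tool has changed by that much, and returns True; else False.
- arm.set_joints(angles): joint-space move.
- move_gripper(opening, effort=None): opening from 0.0 (shut) to 1.0 (fully open); effort is the grip in N (None keeps the last); returns when the fingers have stopped.
- arm.hold(seconds).
- arm.solve_ik(position, orientation): joint angles nearest the present ones, or None.
- optics.read_camera(name): name is "side" or "top" or "wrist"; returns (picture, depth): 420x560x3 uint8, red, green, blue; 420x560 float32, m along the optical axis (not along the pixel's ray), 0 where there is no reading.
- optics.camera_info(name): a dict with "camera_matrix" (3x3 intrinsics, pixels), "k1" (the pictures are not rectified: a ray, as slopes to the right and down, at radius r is drawn at 1 + k1 r^2 times it, then the intrinsics apply), "R" (3x3) and "t" (3): a world point X has camera coordinates R X + t; the wrist camera has in their place "T_tool_cam" (4x4, takes a point from camera to tool coordinates, whose origin is the TCP and whose axes are the flange's). Camera axes: x right, y down, z forward; pixel columns grow to the right and rows downward; lengths in m; the calibration is good to about 2 mm. A picture is of the moment at which its call begins: read the wrist's pose just before it. camera_info takes no time and is no camera call.
A pose or a line that the arm cannot do raises arm.PlanningError and nothing moves.
- job_done(): hands the job in; it is judged then, once.
Readings, each from a call of its own:
- sensors.current_time(): time.
- sensors.current_q(): joint angles.
- sensors.current_qd(): joint speeds.
- sensors.current_tau(): joint torques, N m.
- sensors.current_ee_pos(): TCP position.
- sensors.current_eef_rot(): TCP orientation.
- sensors.current_contact_force(): force on the tool from outside, world axes, zero at the start.
- sensors.current_wrist_torque(): the same for the moment, N m.
- sensors.current_finger_gap(): opening from 0.0 (shut) to 1.0 (fully open).
- sensors.current_finger_force(): force on a finger pad.
Only numpy, scipy, OpenCV 4.12 (cv2) and the standard library are available. Lean on these libraries where they do the work, as an engineer would, in place of code of your own. Each camera call takes 0.05 s, during which the arm holds its last target. There are 200 camera calls.

## Working session

There is one attempt and no reset: what is moved stays moved. The work goes in short steps, each a Python script; the robot and the scene stay as the last script left them, time stands still between calls to the robot, and variables do not carry over. Pictures are saved under pics/ and viewed, at most 10 in all, crops included, and the job is handed in when it is done.

```bash
mkdir -p pics; cat > h.py <<'E'
import numpy as np, cv2
from bench import arm, move_gripper, optics, job_done, sensors
def grab(name,fn=None):
    p,d=optics.read_camera(name)
    np.savez('last_%s.npz'%name,p=p,d=d)
    if fn: cv2.imwrite('pics/'+fn,p[:,:,::-1])
    return p,d
def ray(info,u,v):
    K=np.array(info['camera_matrix']); k=info['k1']
    xd=(u-K[0,2])/K[0,0]; yd=(v-K[1,2])/K[1,1]
    x,y=xd,yd
    for _ in range(20):
        s=1+k*(x*x+y*y); x,y=xd/s,yd/s
    return np.array([x,y,np.ones_like(x)])
def on_plane(name,uv,z):
    i=optics.camera_info(name); R=np.array(i['R']); t=np.array(i['t'])
    c=-R.T@t; out=[]
    for u,v in uv:
        w=R.T@ray(i,float(u),float(v)); out.append(c+w*(z-c[2])/w[2])
    return np.array(out)
def cloud(name,d):
    i=optics.camera_info(name); R=np.array(i['R']); t=np.array(i['t'])
    v,u=np.mgrid[:d.shape[0],:d.shape[1]].astype(float)
    r=ray(i,u,v); P=r*d
    return np.einsum('ji,jhw->hwi',R,P-t[:,None,None])
E
python3 - <<'E'
from h import *
grab('top','top0.png'); grab('side','side0.png')
for n in('top','side'):print(optics.camera_info(n))
print(sensors.current_time(),sensors.current_eef_rot())
E
```

```text
{'camera_matrix': array([[427.16208358,   0.        , 276.90122361],
       [  0.        , 427.16208358, 214.6649055 ],
       [  0.        ,   0.        ,   1.        ]]), 'k1': -0.1204439408177216, 'R': array([[ 0.01887856, -0.99979027, -0.00793799],
       [-0.99226398, -0.01776091, -0.12286884],
       [ 0.12270208,  0.01019617, -0.99239117]]), 't': array([-0.04080411,  0.51176434,  1.34096636])}
{'camera_matrix': array([[389.55219885,   0.        , 282.19305001],
       [  0.        , 389.55219885, 203.74121767],
       [  0.        ,   0.        ,   1.        ]]), 'k1': 0.009504041726738105, 'R': array([[-0.99221321, -0.12406155, -0.01103047],
       [-0.07175859,  0.64179224, -0.76351387],
       [ 0.10180198, -0.75677702, -0.64569722]]), 't': array([0.51459144, 0.12354291, 1.22209811])}
0.1 [-1.79935708e+02 -1.58965244e-02  1.56404942e+02]
```

View pics/top0.png

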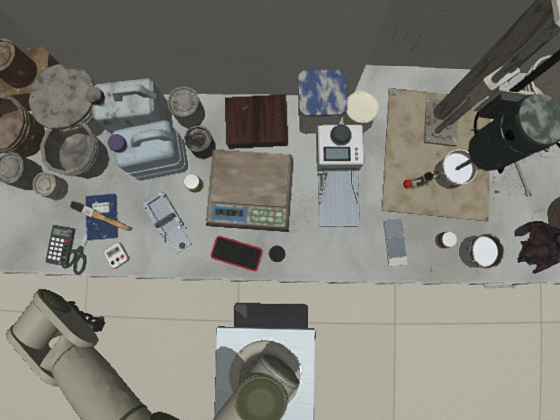

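View pics/side0.png

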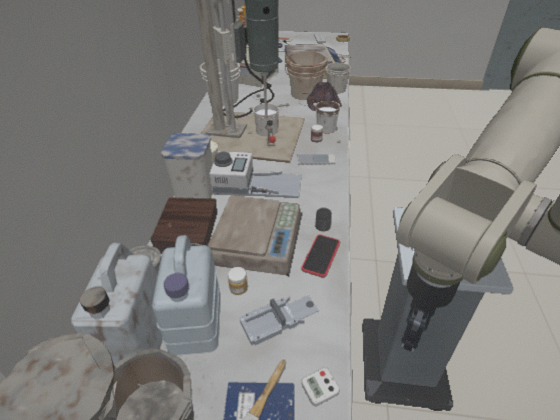

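The top view shows the carrier at about (167,222), the panel at (395,242), and the reader at (340,150) with its bed towards the robot. The jars are at (192,183), (277,254) and (448,239), and the timer is at (117,256). I'll enlarge these areas.

```bash
python3 - <<'E'
from h import *
t=np.load('last_top.npz')['p'][:,:,::-1]; s=np.load('last_side.npz')['p'][:,:,::-1]
c=lambda im,u,v,w,h,k:cv2.resize(im[v:v+h,u:u+w],None,fx=k,fy=k,interpolation=cv2.INTER_CUBIC)
# carrier 70x75 @5 ; panel 40x? ; reader 60x110
A=c(t,135,184,70,75,5); B=c(t,365,205,60,75,5); 
R=c(t,305,115,75,118,5)
out=np.zeros((590,735,3),np.uint8)
out[:375,:350]=A; out[:590,355:730]=R; out[378:378+212,:300]=B[20:232]
print('A: u=135+x/5,v=184+y/5; R: u=305+(x-355)/5,v=115+y/5; B: u=365+x/5, v=205+(y-378+20)/5')
cv2.imwrite('pics/crop0.png',out)
P=cloud('top',np.load('last_top.npz')['d'])
for u,v in[(340,190),(340,215),(395,235),(325,130),(355,140),(167,222),(178,235),(300,180)]:print(u,v,P[v,u].round(4))
E
```

```text
A: u=135+x/5,v=184+y/5; R: u=305+(x-355)/5,v=115+y/5; B: u=365+x/5, v=205+(y-378+20)/5
340 190 [ 0.6004 -0.2372  0.0114]
340 215 [ 0.5177 -0.2374  0.0095]
395 235 [ 0.4552 -0.419   0.0076]
325 130 [ 0.7757 -0.1785  0.0977]
355 140 [ 0.7434 -0.2721  0.1034]
167 222 [0.4846 0.3308 0.0066]
178 235 [0.4426 0.2924 0.005 ]
300 180 [ 0.6331 -0.1055  0.0028]
```

View pics/crop0.png

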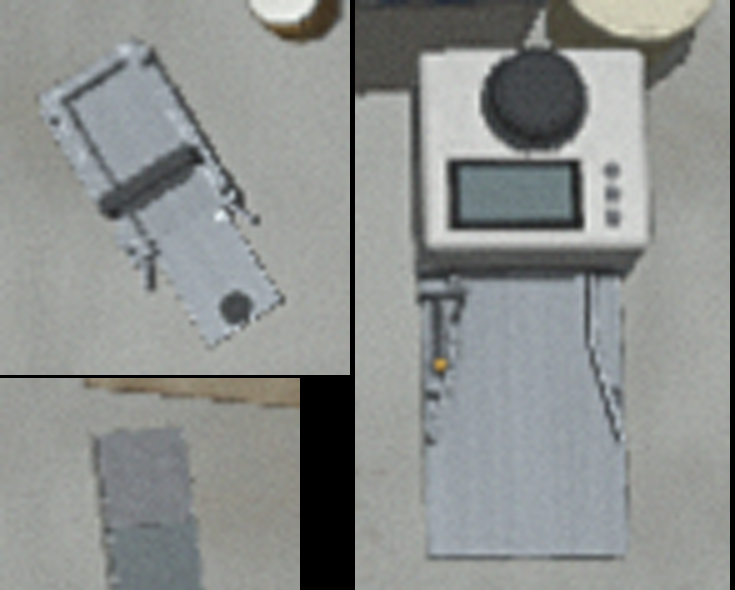

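The crop shows these features:
- **Carrier:** the nose corners are at about (143,204) and (162,192). The tongue corners are at (177,253) and (192,244).
- **Bed front:** the corners are at (319.6,226.2) and (359.4,226.2).
- **Panel:** the far corners are at (384,220) and (402,219).

Next I'll take wrist views for precision.

```bash
cat >> h.py <<'E'
from scipy.spatial.transform import Rotation as Ro
def ypr(yaw): return [180,0,yaw]
def wshot(tag):
    p0=sensors.current_ee_pos(); r0=sensors.current_eef_rot()
    p,d=optics.read_camera('wrist')
    i=optics.camera_info('wrist')
    T=np.eye(4);T[:3,:3]=Ro.from_euler('xyz',r0,degrees=True).as_matrix();T[:3,3]=p0
    T=T@np.array(i['T_tool_cam'])
    np.savez('w_%s.npz'%tag,p=p,d=d,T=T)
    cv2.imwrite('pics/w_%s.png'%tag,p[:,:,::-1])
def won(tag,uv,z):
    T=np.load('w_%s.npz'%tag)['T']; i=optics.camera_info('wrist'); o=[]
    for u,v in uv:
        w=T[:3,:3]@ray(i,float(u),float(v)); o.append(T[:3,3]+w*(z-T[2,3])/w[2])
    return np.array(o)
E
python3 - <<'E'
from h import *
f=lambda uv,z:print(on_plane('top',uv,z)[:,:2].round(4).tolist())
f([(191.6,243.6),(177,253.4)],.004)
f([(143,203.6),(162,192)],.02)
f([(319.6,226.2),(359.4,226.2)],.012)
f([(318.4,164),(363,164)],.099)
f([(384,220),(402,219.5),(388,266),(407,264)],.01)
f([(192,180)],.062);f([(277,253)],.062);f([(448,238)],.062);f([(117,256)],.02)
print(optics.camera_info('wrist'))
for p in([.36,.25,.26],[.48,-.24,.26],[.40,-.37,.26]):
  for y in (0,30,90,-90,180): print(p,y,arm.solve_ik(p,ypr(y)))
E
```

```text
[[0.4154, 0.2462], [0.3823, 0.2933]]
[[0.5427, 0.4111], [0.5824, 0.3491]]
[[0.4795, -0.1706], [0.4818, -0.3006]]
[[0.6649, -0.1579], [0.6679, -0.2972]]
[[0.5037, -0.3824], [0.5064, -0.4424], [0.3539, -0.3944], [0.361, -0.4572]]
[[0.6154, 0.2417]]
[[0.3886, -0.0343]]
[[0.4437, -0.5761]]
[[0.3682, 0.4892]]
{'camera_matrix': array([[354.09043023,   0.        , 285.15776094],
       [  0.        , 354.09043023, 208.35751684],
       [  0.        ,   0.        ,   1.        ]]), 'k1': 0.001599534980327816, 'T_tool_cam': array([[ 1.62675600e-03, -9.46985851e-01, -3.21271151e-01,
         8.33802181e-02],
       [ 9.99998064e-01,  1.18486556e-03,  1.57095316e-03,
         1.85708652e-04],
       [-1.10700729e-03, -3.21273084e-01,  9.46985945e-01,
        -1.42658027e-01],
       [ 0.00000000e+00,  0.00000000e+00,  0.00000000e+00,
         1.00000000e+00]])}
[0.36, 0.25, 0.26] 0 [ 1.93901916e+01  5.56067729e+00  9.67468968e+01 -2.54444375e-14
  7.76924259e+01  1.09390192e+02]
[0.36, 0.25, 0.26] 30 [ 1.93901916e+01  5.56067729e+00  9.67468968e+01 -2.54444375e-14
  7.76924259e+01  7.93901916e+
[... 795 characters left out ...]
40918948e+02]
[0.48, -0.24, 0.26] 180 [ -39.08105212   18.31430664   80.97731025    0.           80.70838311
 -129.08105212]
[0.4, -0.37, 0.26] 0 [-5.50928125e+01  1.93811021e+01  7.95189977e+01 -2.54444375e-14
  8.10999002e+01  3.49071875e+01]
[0.4, -0.37, 0.26] 30 [-5.50928125e+01  1.93811021e+01  7.95189977e+01 -2.54444375e-14
  8.10999002e+01  4.90718748e+00]
[0.4, -0.37, 0.26] 90 [-55.09281252  19.3811021   79.51899765   0.          81.09990024
 -55.09281252]
[0.4, -0.37, 0.26] -90 [-5.50928125e+01  1.93811021e+01  7.95189977e+01 -2.54444375e-14
  8.10999002e+01  1.24907187e+02]
[0.4, -0.37, 0.26] 180 [ -55.09281252   19.3811021    79.51899765    0.           81.09990024
 -145.09281252]
```

```bash
python3 - <<'E'
from h import *
arm.move_pose([.50,.335,.20],ypr(34)); wshot('car')
arm.move_pose([.56,-.235,.20],ypr(-179+0)); wshot('rea')
arm.move_pose([.445,-.418,.16],ypr(5)); wshot('pan')
print(sensors.current_time(),sensors.current_ee_pos(),sensors.current_eef_rot())
ims=[np.load('w_%s.npz'%t)['p'][:,:,::-1] for t in('car','rea','pan')]
cv2.imwrite('pics/m1.png',np.vstack([np.hstack([cv2.resize(i,(400,300)) for i in ims[:2]]),np.hstack([cv2.resize(ims[2],(400,300))]*2)]))
E
```

```text
6.95 [ 0.4451637  -0.41784109  0.16005222] [ 1.79998545e+02 -4.54833628e-03  5.03946727e+00]
```

View pics/m1.png

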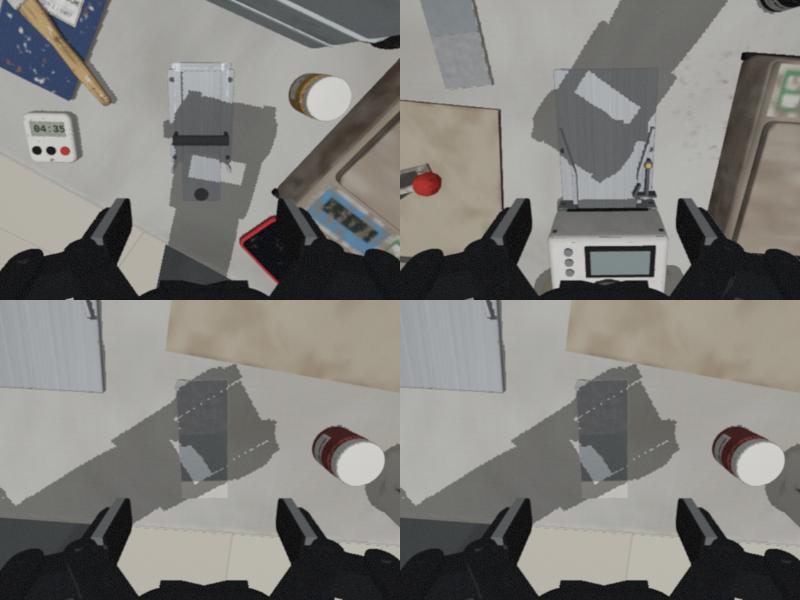

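The wrist views show all three objects clearly: the carrier centred on the tool, the reader bed with its lever on the right, and the panel in shadow. I'll enlarge the carrier and panel.

```bash
python3 - <<'E'
from h import *
g=lambda t:(255*(np.load('w_%s.npz'%t)['p'][:,:,::-1]/255.)**.6).astype(np.uint8)
c=lambda im,u,v,w,h,k:cv2.resize(im[v:v+h,u:u+w],None,fx=k,fy=k,interpolation=cv2.INTER_CUBIC)
a=c(g('car'),220,80,120,210,2.8);b=c(g('pan'),230,95,100,190,2.8)
out=np.zeros((588,626,3),np.uint8);out[:588,:336]=a;out[:532,340:620]=b
cv2.imwrite('pics/crop1.png',out)
cv2.imwrite('pics/crop2.png',c(g('rea'),205,85,185,225,2.6))
E
```

```text
(no output)
```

View pics/crop1.png

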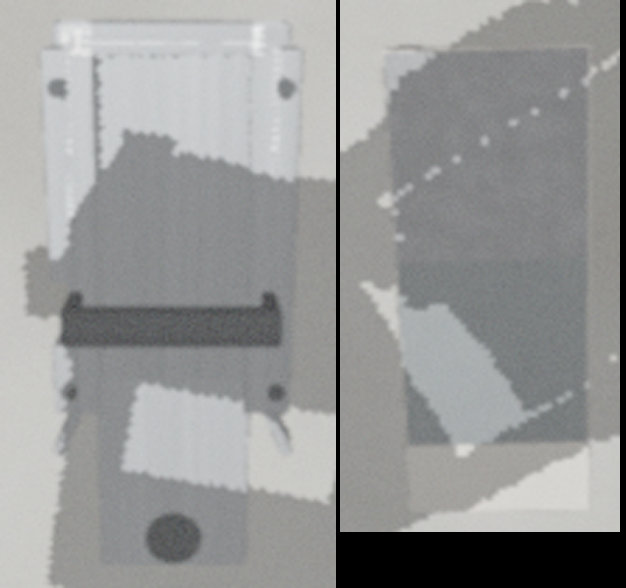

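View pics/crop2.png

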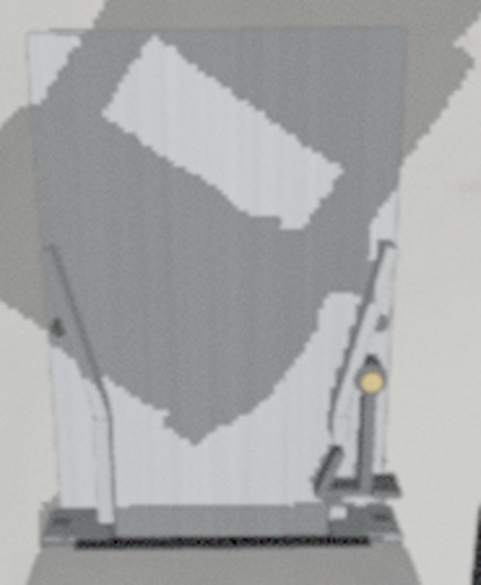

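The panel top's corners read about (386,48), (588,48), (588,510) and (410,510) in its crop. The carrier's tongue end is at y=562 for x=102 to 246, and its handle is at (171.5,326). The bed front runs from (28,32) to (406,28), with straight guides at about x=112 and x=331.

```bash
python3 - <<'E'
from h import *
np.set_printoptions(suppress=True,precision=4)
C=lambda L:[(220+x/2.8,80+y/2.8) for x,y in L]
Pn=lambda L:[(230+(x-340)/2.8,95+y/2.8) for x,y in L]
Rd=lambda L:[(205+x/2.6,85+y/2.6) for x,y in L]
def rep(n,t,L,z):
    w=won(t,L,z)[:,:2]; print(n,w.tolist())
    return w
yaw=lambda d:np.degrees(np.arctan2(d[1],d[0]))
a=rep('tongue','car',C([(102,562),(246,562)]),.004)
b=rep('rails','car',C([(42,50),(300,50)]),.02)
h=rep('handle','car',C([(62,308),(281,308),(62,345),(281,345)]),.046)
print(np.linalg.norm(a[1]-a[0]),np.linalg.norm(b[1]-b[0]),np.linalg.norm(h[1]-h[0]))
for q in(a,b,h): print('yaw',yaw(q[0]-q[1])-90)
print('tongue-handle', h.mean(0),a.mean(0),np.linalg.norm(h.mean(0)-a.mean(0)),yaw(h.mean(0)-a.mean(0)))
print('rails mid',b.mean(0),np.linalg.norm(b.mean(0)-a.mean(0)),yaw(b.mean(0)-a.mean(0)))
p=rep('panel','pan',Pn([(386,48),(588,48),(410,510),(588,510)]),.01)
print('w',np.linalg.norm(p[1]-p[0]),np.linalg.norm(p[3]-p[2]),'L',np.linalg.norm(p[0]-p[2]),'yaw',yaw(p[0]-p[2]),yaw(p[1]-p[3]),'c',p.mean(0))
r=rep('bed','rea',Rd([(28,32),(406,28)]),.012)
print(np.linalg.norm(r[1]-r[0]),yaw(r[1]-r[0])-90,r.mean(0))
r=rep('guides','rea',Rd([(112,430),(331,430)]),.025);print(np.linalg.norm(r[1]-r[0]),r.mean(0))
r=rep('bedback','rea',Rd([(60,500),(386,495)]),.012);print(np.linalg.norm(r[1]-r[0]),r.mean(0))
r=rep('hoodtopfront','rea',[(772-400)*0+1.4*x for x in()] or [((554-400)*1.4,238*1.4),((666-400)*1.4,236*1.4)],.099);print(np.linalg.norm(r[1]-r[0]),r.mean(0))
E
```

```text
tongue [[0.38658109922821315, 0.2973137388311874], [0.4179601710986576, 0.2511911719867179]]
rails [[0.5365249572381907, 0.41430387197036816], [0.5815944461429455, 0.347998353477632]]
handle [[0.4773082782397067, 0.3664750377152599], [0.5155418855432246, 0.31024972480160595], [0.4670627118937033, 0.3600795765154529], [0.5057785167758111, 0.30314889826828917]]
0.05578474095819636 0.08017281716845424 0.06799334187755385
yaw 34.22905897760475
yaw 34.20490892658749
yaw 34.21597704503327
tongue-handle [0.4914 0.335 ] [0.4023 0.2743] 0.10787474692788061 34.26504671110262
rails mid [0.5591 0.3812] 0.18976336400425028 34.286133832239706
panel [[0.5063914211454608, -0.3806446328390618], [0.5115563862275114, -0.43806301519020213], [0.35821593911563165, -0.39675338654651693], [0.36356495309032144, -0.45589368934962227]]
w 0.05765021679161793 0.05938170902007129 L 0.14904853377601424 yaw 6.204488541327852 6.8701377080292625 c [ 0.4349 -0.4178]
bed [[0.48590320795989306, -0.2970531811516159], [0.4821037576667415, -0.16763687773982872]]
0.12947206421194454 1.681627034988125 [ 0.484  -0.2323]
guides [[0.6292940452418546, -0.26907861840656677], [0.6277298771789305, -0.18593209359614643]]
0.0831612362208434 [ 0.6285 -0.2275]
bedback [[0.6672240991889002, -0.2920017658783325], [0.6624561691091939, -0.1597963354189075]]
0.13229137916057426 [ 0.6648 -0.2259]
hoodtopfront [[0.6695321416770192, -0.28917981812140653], [0.6643748445382788, -0.1600375051928848]]
0.12924525021177952 [ 0.667  -0.2246]
```

```bash
python3 - <<'E'
from h import *
np.set_printoptions(suppress=True,precision=4)
move_gripper(0.82,30)
x,y=.3901,-.4224
arm.move_pose([x,y,.05],ypr(5.8))
c=arm.move_linear([x,y,-.014],v=.03,contact_N=4)
z=sensors.current_ee_pos()[2]; print('contact',c,z,sensors.current_contact_force())
if c:
    arm.move_linear([x,y,z+.003],v=.03)
    move_gripper(.4,30)
    print('gap',sensors.current_finger_gap(),sensors.current_finger_force(),sensors.current_ee_pos(),sensors.current_contact_force())
print(sensors.current_time())
E
```

```text
contact True -0.007678989763334729 [-0.9525  0.8252  5.0563]
gap 0.6939337450922288 32.9103147983551 [ 0.3901 -0.4224 -0.0046] [-0.7602  0.5164  3.375 ]
10.0417
```

```bash
cat >> h.py <<'E'
CY=34.25; CO=np.array([.4848,.3305]); cd=np.array([np.cos(np.radians(CY)),np.sin(np.radians(CY))])
def cp(s,z): return [*(CO+s*cd),z]
E
python3 - <<'E'
from h import *
np.set_printoptions(suppress=True,precision=4)
arm.move_linear([.3901,-.4224,.10],v=.2)
arm.move_pose(cp(-.172,.10),ypr(CY))
print('gap',sensors.current_finger_gap(),sensors.current_time())
arm.move_linear(cp(-.172,.0012),v=.08)
f0=sensors.current_contact_force(); print(f0)
c=arm.move_linear(cp(-.068,.0012),v=.06,contact_N=6)
print(c,sensors.current_ee_pos(),cp(-.068,0),sensors.current_contact_force(),sensors.current_finger_gap(),sensors.current_time())
wshot('ins')
cv2.imwrite('pics/ins_c.png',np.load('w_ins.npz')['p'][:,:,::-1])
E
```

```text
gap 0.6901715268120141 13.0583
[ 0.6205 -0.076  -2.6302]
False [0.4284 0.2921 0.0012] [np.float64(0.4285918970593512), np.float64(0.29222926491673534), 0] [ 0.5193 -0.1017 -3.3903] 0.6893168420613128 16.325
```

View pics/w_ins.png

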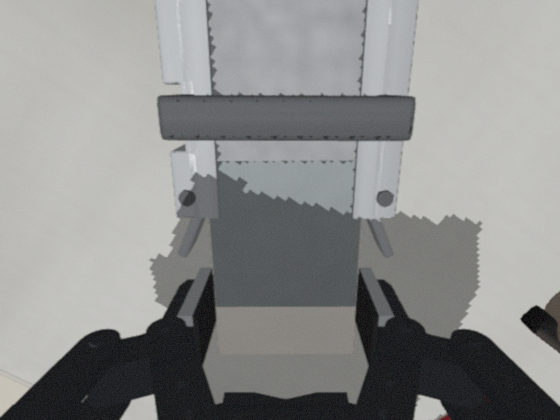

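The view shows the panel under both lips and centred between the guides, with its rear edge at v≈352. I'll release it and push the rear edge with the fingers shut.

```bash
python3 - <<'E'
from h import *
np.set_printoptions(suppress=True,precision=4)
move_gripper(.85,30)
arm.move_linear(cp(-.068,.06),v=.15)
arm.move_linear(cp(-.130,.06),v=.2)
move_gripper(0,30)
arm.move_linear(cp(-.130,.0085),v=.12)
f0=np.array(sensors.current_contact_force())
for s in (-.09,-.080,-.074,-.071,-.068):
    c=arm.move_linear(cp(s,.0085),v=.04,contact_N=8)
    print(s,c,(np.array(sensors.current_contact_force())-f0))
    if c: break
print(sensors.current_ee_pos(),sensors.current_time())
wshot('push')
arm.move_linear(cp(-.10,.0085),v=.15)
arm.move_linear(cp(-.10,.16),v=.25); wshot('home')
print(sensors.current_time())
a=np.load('w_push.npz')['p'][:,:,::-1];b=np.load('w_home.npz')['p'][:,:,::-1]
cv2.imwrite('pics/m3.png',np.hstack([cv2.resize(a[:,100:460],(390,455)),cv2.resize(b[:,100:460],(390,455))]))
E
```

```text
-0.09 False [-0.7233  0.7348 -0.167 ]
-0.08 False [-1.0956  0.6006 -0.061 ]
-0.074 False [0.5901 0.5339 1.2638]
-0.071 False [-2.0582 -0.1107 -0.8044]
-0.068 False [-2.5668 -0.0055 -0.3624]
[0.4285 0.2922 0.0084] 21.2833
22.5083
```

View pics/m3.png

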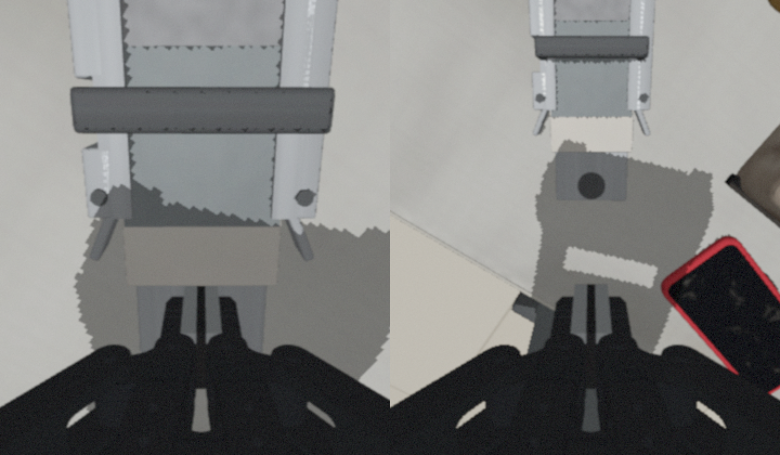

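The panel's rear edge is at about y=152 and the tongue end at y=200 in the right image. I'll measure the gap and the handle.

```bash
python3 - <<'E'
from h import *
np.set_printoptions(suppress=True,precision=4)
g=np.load('w_home.npz')['p']
N=lambda L:[(100+(x-390)/1.0833,y/1.0833) for x,y in L]
t=won('home',N([(556,200),(628,200)]),.004); p=won('home',N([(552,152),(632,152)]),.014)
h=won('home',N([(534,37),(650,37),(534,58),(650,58)]),.041)
for n,q in zip('tph',(t,p,h)): print(n,q.mean(0)[:2],'along',(q.mean(0)[:2]-CO)@cd,'lat',(q.mean(0)[:2]-CO)@[-cd[1],cd[0]],np.linalg.norm(q[0]-q[1]))
c=cv2.resize(g[90:200,215:345][:,:,::-1],None,fx=5,fy=5,interpolation=cv2.INTER_CUBIC); cv2.imwrite('pics/homec.png',c)
E
```

```text
t [0.405  0.2758] along -0.09679429174599141 lat -0.0003201090263672546 0.057651096196520056
p [0.4375 0.2981] along -0.05730745607578428 lat -0.00018351644115539162 0.05942943844737636
h [0.4934 0.3365] along 0.01051516487018736 lat 7.785488257686275e-05 0.07124307876170959
```

View pics/homec.png

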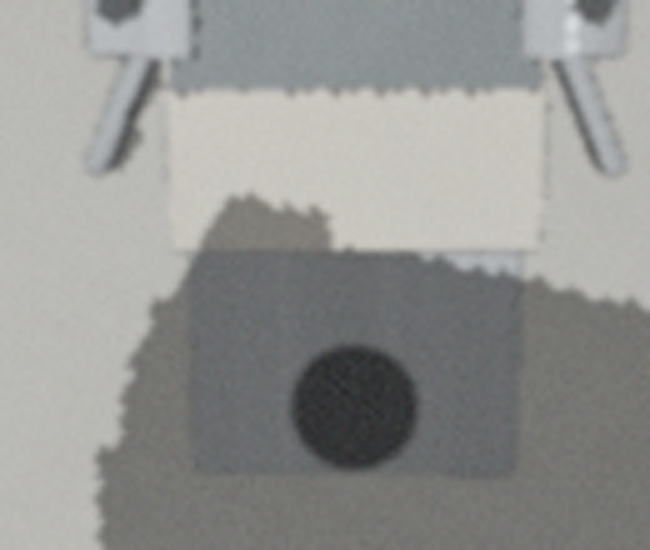

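Rear-to-tongue distance is about 39.5 mm against 40 nominal, so the panel is home; the carrier has shifted about 2.7 mm. Next I'll grasp the handle and carry it over.

```bash
cat >> h.py <<'E'
RY=1.9; RO=np.array([.6689,-.2262]); rd=np.array([np.cos(np.radians(RY)),np.sin(np.radians(RY))])
def rp(s,z): return [*(RO+s*rd),z]
E
python3 - <<'E'
from h import *
np.set_printoptions(suppress=True,precision=4)
P=cloud('top',np.load('last_top.npz')['d']); m=(P[...,0]>.33)&(P[...,0]<.67)&(P[...,1]>-.15)&(P[...,1]<.28)
print('max z on path',np.nanmax(P[m][:,2]))
H=cp(.0107,0)[:2]
move_gripper(.5,60)
arm.move_pose([*H,.09],ypr(CY+90))
print(arm.move_linear([*H,.027],v=.1,contact_N=6))
move_gripper(0,70)
print('gap',sensors.current_finger_gap(),sensors.current_finger_force(),sensors.current_contact_force())
z=.17 if np.nanmax(P[m][:,2])<.11 else .2
arm.move_linear([*H,z],v=.15)
print('F',sensors.current_contact_force(),sensors.current_wrist_torque(),sensors.current_finger_gap())
arm.move_linear(rp(-.154,z),ypr(RY+90),v=.25)
print(sensors.current_time())
arm.move_linear(rp(-.154,.052),v=.12)
grab('top'); wshot('pre'); grab('side')
T=np.load('last_top.npz')['p'][:,:,::-1];W=np.load('w_pre.npz')['p'][:,:,::-1];S=np.load('last_side.npz')['p'][:,:,::-1]
c1=cv2.resize(T[130:260,290:390],(400,520));c2=cv2.resize(W,(400,300));c3=cv2.resize(S[140:230,180:340],(400,225))
o=np.zeros((525,800,3),np.uint8);o[:520,:400]=c1;o[:300,400:]=c2;o[300:525,400:]=c3
cv2.imwrite('pics/pre.png',o);print(sensors.current_time(),sensors.current_ee_pos())
E
```

```text
max z on path 1.3933191615939142
False
gap 0.11542301131257628 69.20030951499939 [-0.8043 -0.9699  6.6011]
F [ 0.2559 -0.487  -6.1313] [-0.0625  0.0734 -0.008 ] 0.12529836375394687
29.25
30.7833 [ 0.5152 -0.2315  0.0525]
```

View pics/pre.png

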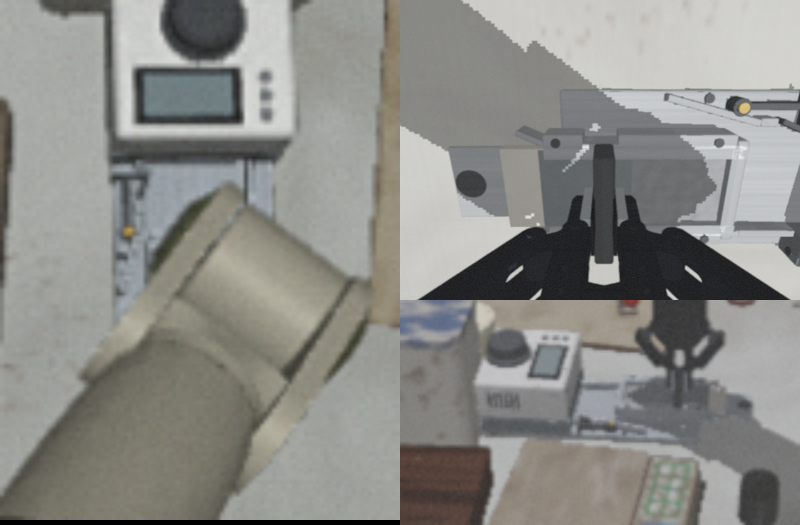

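The wrist view shows the carrier gripped level. Its left rail runs from (545,131) to (745,140), parallel to the bed edge from (560,90) to (800,98), and the panel is still seated. I'll check the lateral offset numerically and lower it.

```bash
python3 - <<'E'
from h import *
np.set_printoptions(suppress=True,precision=4)
N=lambda L:[((x-400)*1.4,y*1.4) for x,y in L]
rl=lambda w:[((q[:2]-RO)@rd,(q[:2]-RO)@[-rd[1],rd[0]]) for q in w]
print('rail left',np.array(rl(won('pre',N([(545,131),(735,138)]),.045))))
print('bed left edge',np.array(rl(won('pre',N([(560,90),(790,98)]),.012))))
print('bed front corner',np.array(rl(won('pre',N([(560,90)]),.012))))
c=arm.move_linear(rp(-.154,.034),v=.03,contact_N=3)
print(c,sensors.current_ee_pos(),sensors.current_contact_force(),sensors.current_wrist_torque(),sensors.current_time())
E
```

```text
rail left [[-0.19    0.0436]
 [-0.0728  0.0393]]
bed left edge [[-0.185   0.0649]
 [-0.0205  0.0595]]
bed front corner [[-0.185   0.0649]]
True [ 0.515  -0.2313  0.0398] [-0.5975  0.3819  4.8564] [ 0.0703  0.2111 -0.0584] 31.2417
```

```bash
cat >> h.py <<'E'
def wcloud(tag):
    a=np.load('w_%s.npz'%tag); d=a['d']; T=a['T']; i=optics.camera_info('wrist')
    v,u=np.mgrid[:d.shape[0],:d.shape[1]].astype(float)
    P=ray(i,u,v)*d; Q=np.einsum('ij,jhw->hwi',T[:3,:3],P)+T[:3,3]
    Q[d==0]=np.nan; return Q
def inreader(Q):
    e=Q[...,:2]-RO; return np.stack([e@rd,e@np.array([-rd[1],rd[0]]),Q[...,2]],-1)
E
python3 - <<'E'
from h import *
np.set_printoptions(suppress=True,precision=4)
print(sensors.current_eef_rot())
wshot('set'); Q=inreader(wcloud('set')).reshape(-1,3); Q=Q[~np.isnan(Q[:,0])]
for x0 in(-.18,-.165,-.12,-.10,-.085,-.05):
    m=abs(Q[:,0]-x0)<.004; q=Q[m]; s=''
    for y in np.arange(-.02,.08,.003):
        k=abs(q[:,1]-y)<.0015
        s+='%4.0f'%(1000*np.median(q[k,2])) if k.sum()>1 else '   .'
    print(x0,s)
E
```

```text
[-179.9892    0.       91.9037]
-0.18   26  26  26  27  96  95  95  95  95  90  94  91  26  26  26  32  32  32  32  32  28  12  12  12  12  12  12  12  11  -0   0   0   0  -0
-0.165    .   .   .  90  90  87  86  86  26  59  66  88 116 117  26  32  32  32  29  13  14  12  12  12  12  12  12  12  11   0   0   0   0   0
-0.12   27  27  27  27  99  96  95  96  97 107 105  98  27  27  27  32  32  32  32  32  28  12  12  12  12  12  12  12  11   0  -0   0  -0   0
-0.1   27  27  26  26  27  27  27  27  26  27  27 118  27  27  27  32  32  32  32  32  28  12  12  12  12  13  25  19  11   0   0   0   0  -0
-0.085   27  27  27  27  27  27  27  27  27  27  27  27  27  27  27  32  32  32  32  33  29  12  12  12  25  25  13  12  11   0   0   0   0   0
-0.05   12  12  12  12  12  12  12  12  12  12  12  12  12  12  12  12  12  12  12  12  12  25  25  20  24  25  23  12  11   0   0   0   0   0
```

Depth profiles show the carrier flat on the bed (rail tops at 32 mm), with the left rail inside the left guide line. I'll release it and push the panel's rear edge with the fingers shut.

```bash
python3 - <<'E'
from h import *
np.set_printoptions(suppress=True,precision=4)
move_gripper(.5,60)
arm.move_linear(rp(-.154,.12),v=.2)
arm.move_linear(rp(-.255,.12),ypr(RY+180),v=.2)
move_gripper(0,60)
arm.move_linear(rp(-.255,.0195),v=.12)
f0=np.array(sensors.current_contact_force())
sx=lambda:(np.array(sensors.current_ee_pos()[:2])-RO)@rd
for s,v in((-.20,.06),(-.14,.06),(-.11,.06),(-.087,.03)):
    c=arm.move_linear(rp(s,.0195),v=v,contact_N=28)
    print(s,c,sx(),np.array(sensors.current_contact_force())-f0)
    if c: break
print(sensors.current_time())
E
```

```text
-0.2 False -0.19976207531762707 [ 1.0599 -0.8171  0.1141]
-0.14 False -0.14045733200042435 [-4.4386  0.7491  2.9912]
-0.11 False -0.10977535152401595 [ 0.376   0.3593 -0.2201]
-0.087 True -0.09708394256853493 [-2.4768 -0.9125  2.2248]
38.8917
```

```bash
python3 - <<'E'
from h import *
np.set_printoptions(suppress=True,precision=4)
sx=lambda:(np.array(sensors.current_ee_pos()[:2])-RO)@rd
arm.move_linear(rp(-.112,.0195),v=.1)
c=arm.move_linear(rp(-.087,.0195),v=.03,contact_N=40); print('again',c,sx())
arm.move_linear(rp(-.125,.0195),v=.1)
arm.move_linear(rp(-.125,.20),v=.25)
arm.move_pose([.56,-.235,.20],ypr(-179)); wshot('fin'); print(sensors.current_time())
Q=inreader(wcloud('fin')); R0=inreader(wcloud('rea'))
def prof(Q,xs,ys,sx_=.002,sy=.0015):
    q=Q.reshape(-1,3); q=q[~np.isnan(q[:,0])]
    for x in xs:
        s='%6.3f'%x
        for y in ys:
            k=(abs(q[:,0]-x)<sx_)&(abs(q[:,1]-y)<sy); s+='%4.0f'%(1000*np.median(q[k,2])) if k.sum() else '   .'
        print(s)
print('centerline y=0 & right'); 
for yy in(0,.0,): 
    q=Q.reshape(-1,3);q=q[~np.isnan(q[:,0])];k=abs(q[:,1]-yy)<.004;q=q[k]
    print([(round(1000*x),round(1000*np.median(q[abs(q[:,0]-x)<.001,2]))) for x in np.arange(-.13,.004,.002) if (abs(q[:,0]-x)<.001).any()])
ys=np.arange(.028,.068,.002)
print('before');prof(R0,np.arange(-.06,0,.005),ys);print('after');prof(Q,np.arange(-.06,0,.005),ys)
E
```

```text
again True -0.09711434612752937
41.4333
centerline y=0 & right
[(-130, 12), (-128, 276), (-126, 274), (-124, 266), (-122, 248), (-120, 235), (-118, 237), (-116, 226), (-114, 236), (-112, 236), (-110, 236), (-108, 237), (-106, 237), (-104, 244), (-102, 249), (-100, 236), (-98, 17), (-96, 16), (-94, 16), (-92, 16), (-90, 16), (-88, 16), (-86, 22), (-84, 26), (-82, 26), (-80, 26), (-78, 26), (-76, 26), (-74, 26), (-72, 26), (-70, 26), (-68, 26), (-66, 26), (-64, 26), (-62, 26), (-60, 26), (-58, 26), (-56, 27), (-54, 27), (-52, 26), (-50, 26), (-48, 26), (-46, 26), (-44, 27), (-42, 27), (-40, 27), (-38, 27), (-36, 27), (-34, 27), (-32, 26), (-30, 25)]
[(-130, 12), (-128, 276), (-126, 274), (-124, 266), (-122, 248), (-120, 235), (-118, 237), (-116, 226), (-114, 236), (-112, 236), (-110, 236), (-108, 237), (-106, 237), (-104, 244), (-102, 249), (-100, 236), (-98, 17), (-96, 16), (-94, 16), (-92, 16), (-90, 16), (-88, 16), (-86, 22), (-84, 26), (-82, 26), (-80, 26), (-78, 26), (-76, 26), (-74, 26), (-72, 26), (-70, 26), (-68, 26), (-66, 26), (-64, 26), (-62, 26), (-60, 26), (-58, 26), (-56,
[... 1645 characters left out ...]
 32  32  25  25  25  25  12  12  22  24  24  13  13  12  12   0
-0.035  32  32  32  33  32  32  32  25  25  25  25  12  14  24  24  25  23  12  12  11   0
-0.030  32  32  32  32  32  31   .  17  21  22  22  12  12  21  25  25   .  13  12  11   0
-0.025  49  46  44  37   .   .  24  24  25  25  12  12  12  20  25  25  12  12  12  11   1
-0.020  51  58  58  57  14  15  22  24  24   .  13  13  12  21  25  25  12  12  12  12  -0
-0.015  57  58  58  58  19  22  25  24  22  21  16  18  19  22  26  26  25  23  22  23  23
-0.010   .   .   .   .  26  26  25  24  24  24  25   .  24  24  24  24  27  27   .   .  -0
-0.005   .   .   .   .  33  33  32  22  25  24  24  12  12  12  12  12  12   .   .   .   .
```

```bash
python3 -c "
from h import *
print(sensors.current_time()); print(job_done())"
```

```text
41.4333
the job is handed in; nothing more can be done
None
```

I handed the job in at 41.4 s: the panel is fully home in the carrier, and the carrier is against the reader's end stop with the catch back at rest in its notch. Depth readings and a second push that moved nothing support this; the jars and timer were not touched.

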